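Unscrew the hub cap over the worn disc of a twin sander

ROBOT

A 6-joint arm with a two-finger parallel gripper is mounted at the origin on the work surface; the furniture and walls round the work are solid. World frame = base frame: x ahead of the robot, y to its left, z up, the work surface at z = 0. Lengths are in mm, angles in rad, forces in N, time in s.
With the tool pointing down it reaches from about 350 to 925 mm from the base axis. Payload 6.4 kg.
Tool frame: the origin (TCP) lies at the very end of the fingers, on their centre line; the grasp point (between the pads) lies env.grip_depth behind it (env.grip_depth is the distance from the TCP to the grasp point, in mm); z points along the fingers, y is the line along which they close (so a half turn about z gives the same grasp; the last joint's range is limited). The gripper opens to 94 mm and grips with 3 to 60 N. Pads are 16 mm wide; open, the fingers measure 119 mm over their backs; the gripper's body (75 mm by 177 mm) begins 78 mm behind the grasp point.
Start: joints at [0.937, 0.245, 1.558, -0, 1.339, -0.174], TCP at [288.449, 582.504, 205.455] pointing down, gripper open.
Joint ranges: [-3.13, 3.13], [-1.02, 2.26], [0.13, 2.54], [-0.95, 4.09], [0.21, 2.88], [-2.74, 2.74]. Speed limits (rad/s): [2.57, 2.57, 3.14, 3.14, 3.14, 3.14].

INTERFACE

Orientations are given as a unit quaternion [x, y, z, w].
In Python, from plant import env gives the robot as it stands. The module is installed in compiled form; this text tells all that it offers.
- The arm moves only by the tool drive_tool, never from a script. Its argument "moves" is text: rows parted by semicolons, each of 4 numbers parted by spaces: the shift along the tool's x, y, z in units of 40 mm (1.0 is 40 mm), then the turn about the tool's z in units of 10 degrees (1.0 is 10 degrees). In form: dx dy dz roll; .... A call has 1 to 12 rows; each row is the pose to reach, as a shift and turn from the pose commanded when the call began, along the tool's axes at that moment; what a row does not reach only later rows make up. A row lasts 1/8 s, in which the tool goes at most 62.5 mm and 10.7 degrees, less where a joint would pass 70% of its speed; a pose out of reach is approached as far as the arm can. A call with a gripper value outside its range is refused whole. "claw" is the opening, from 0 (shut) to 1 (fully open), set as the call begins (left out, the last holds). The fingers move at their own pace and stop on an object; "newtons" is the grip in N (left out, the last holds). Time passes only in rows, so rows that repeat a pose let the fingers close. It gives the time, the measured TCP pose, the force, the opening and the grip force at its end, in the units of the state.
- env.observe(): the state, without advancing time (a new reading comes with each control period).
- env.camera(name): name is "scene" or "top"; returns a dict with "img" (400x640x3 uint8, red, green, blue), "fovy" (degrees; the focal length in pixels is half the picture's height over the tangent of half this angle, whatever the lens; pixels are square), "cx", "cy" (the principal point, pixels), "k1" (the pictures are not rectified: a ray, as slopes to the right and down, at radius r is drawn at 1 + k1 r^2 times it, then the intrinsics apply), "pose" (4x4, takes a point from camera to world coordinates). Camera axes: x right, y down, z forward; pixel columns grow to the right and rows downward; lengths in mm; the calibration is good to about 2 mm. A picture is of the moment at which its call begins. There is no depth.
- env.finish_job(): hands the job in; it is judged then, once.
Trained networks look in a picture, given as the dict that the camera call returned (one of the last four; its "shot" number tells which), for a name from the list of things; names that differ only in an ending like _2 or _b are one class to them, and where a whole thing is asked for, a point or a joint stands for the part that bears it (a point fixed in the world has none). Each returns a list of dicts, best first, with "confidence" (0 to 1); they miss things now and then, are a little off and sometimes report something else, mostly with a low value. They report only what shows in the picture. A call takes as long as a camera call. They do not tell look-alikes from the thing itself.
- env.recognise(thing, picture): "extent" ([centre column, centre row, width, height] in pixels, round what is visible of it).
The state is a dict: "clock": time; "joint_positions": joint angles; "dq": joint speeds; "effort": joint torques, N m; "eef_pos": TCP position; "tool_rot": TCP orientation; "ft_force": force on the tool from outside, world axes, zero at the start; "torque": the same for the moment, N m; "width": opening from 0.0 (shut) to 1.0 (fully open); "gripper_force": force on a finger pad.
Only numpy, scipy, OpenCV 4.12 (cv2) and the standard library are available. Lean on these libraries where they do the work, as an engineer would, in place of code of your own. Each camera call takes 0.05 s, during which the arm holds its last target. There are 200 camera calls.

TASK

The worn grey disc on the twin bench sander is to be changed: first lock the platters by knocking the sprung red pin between them all the way down with the mallet's head, and put the mallet back down on the desk. Then unscrew the hub cap above the grey disc; the two spindles run opposite ways, so one cap has a left-hand thread and nothing shows which: feel which way it gives. Lift that cap at least 6 cm off its seat and finish still holding it up in the gripper, with the pin down, the other cap in place and the things around undisturbed.

Things in the scene. Friction and masses are not known exactly. Their poses are not given: they have to be found in the camera images.
- sander: Fixed bench sander: low grey housing 186 x 344 mm, 50 mm high, with two round platters (radius 65 mm, tops 66 mm above the desk) side by side. Origin on the desk under its middle; x away from the robot, y along the long side to the robot's left. In the middle an aluminium bridge (84 mm along x, 18 mm wide, top at 92 mm; its 28 mm wide bush to 97 mm) carries the lock pin.
- lock_pin (a joint): How far the pin is down, m: 0 up, 0.009 fully down. Over-centre spring: resists with about 7 N at the top, less further down; past 0.006 it snaps down and stays. Only when it is down are the platters held (with up to 5 degrees of play); before that platter, spindle and cap spin round together.
- pin_head (a point): Centre of the top of the red pin head (18 mm across), in the middle between the two hubs; 113 mm above the desk when up, 104 mm when down.
- hub_left (a point): Axis of the left spindle (75 mm to +y of the sander's middle), at the height of the platter's top. Threads of both spindles: turned the tightening way the cap stops dead within about 0.2 rad (play of the lock included); the loosening way it rises 4 mm over about 1.1 rad and comes free, and at about 1.4 rad it meets a stop and lifts straight off.
- hub_right (a point): Axis of the right spindle (75 mm to -y of the sander's middle), at the height of the platter's top. Its thread is of the oppopoint hand to the left one's; which of the two is left-handed changes from start to start.
- cap_left: Black fluted round hub cap on the left spindle, 50 mm across, 33 mm high, 0.12 kg, hollow, a white mark on top at its +x edge. Origin at the centre of its underside, 68 mm above the desk when home (74 mm when unscrewed, on its spring); z up. Loosening takes under 0.2 Nm; gripped with about 28 N, the fingers slip round it harmlessly at 0.6 to 0.8 Nm against a stop.
- cap_right: The same cap on the right spindle; same size, origin and axes.
- worn_disc: The worn grey sanding disc, 124 mm across, flat on one of the platters round the spindle; origin at its centre. It shows which cap is to come off: the one above it.
- fresh_disc: The fresh red-brown sanding disc, 124 mm across, on the other platter; origin at its centre.
- mallet: Small orange mallet, about 0.28 kg, standing on its lower face: upright round head 40 mm across, 64 mm high; light wooden handle (20 mm wide, 22 mm high, axis 36 mm above the face) out along -x, to 110 mm from the head's axis. Origin at the centre of the lower face, z up along the head.
- mallet_grip (a point): A point on the axis of the mallet's handle 45 mm from the head's axis, a good place to grip it across its 20 mm width.
- glue_bottle: White glue bottle, 43 mm across, 134 mm high, a bystander; origin under its middle.
- tape_measure: Yellow pocket tape, 30 x 62 x 52 mm, a bystander; origin under its middle.
- stapler: Red stapler, 30 x 132 x 44 mm, a bystander; origin under its middle.
Things that resemble listed ones, but are neither listed nor needed, are in the scene too. What is shaped like the mallet but blue is not meant.

How it is judged (in metres and radians):
On the way, in this order (a step that is already met when the one before it is completed fails the run):
1. the lock pin has been driven fully down (value of joint lock_pin above 0.008 m), for 0.2 s.
2. with the pin down, the cap above the grey disc has been turned loose on its spindle (by more than 0.7 rad, before it is lifted) (value of joint lock_pin above 0.008 m and ((horizontal distance between worn_disc and hub_left below 0.03 m and angle between the x axis of cap_left and the x axis of sander, either way round above 0.7 rad and z of cap_left in the frame of sander below 0.085 m) or (horizontal distance between worn_disc and hub_right below 0.03 m and angle between the x axis of cap_right and the x axis of sander, either way round above 0.7 rad and z of cap_right in the frame of sander below 0.085 m))), for 0.05 s.
At the end, for the whole second after the job is handed in: Pin down (over 8 of 9 mm); mallet at rest on the desk, let go, clear of the sander; the cap from above the grey disc held still in the fingers, underside at least 60 mm above its seat (128 mm above the desk), off the machine; the other cap within 8 mm of its seat (value of joint lock_pin above 0.008 m and height (world z) of mallet below 0.03 m and linear speed of mallet below 0.02 m/s and contact force between the fingers and mallet below 0.1 N and contact force between mallet and sander below 0.1 N and ((horizontal distance between worn_disc and hub_left below 0.03 m and height (world z) of cap_left above 0.128 m and contact force between the fingers and cap_left above 1 N and linear speed of cap_left below 0.03 m/s and contact force between cap_left and sander below 0.1 N and distance between cap_right and hub_right below 0.008 m) or (horizontal distance between worn_disc and hub_right below 0.03 m and height (world z) of cap_right above 0.128 m and contact force between the fingers and cap_right above 1 N and linear speed of cap_right below 0.03 m/s and contact force between cap_right and sander below 0.1 N and distance between cap_left and hub_left below 0.008 m))); the arm keeps its last pose, push and grip.
It fails at once if the pin is pushed by the gripper itself (contact force between any of the fingers, the arm and lock_pin above 2 N).
It fails at once if the pin goes down without the mallet at it (value of joint lock_pin between 0.003 and 0.006 m and distance between mallet and pin_head above 0.09 m).
It fails at once if the cap above the fresh disc is taken or lifted (over 15 mm) ((horizontal distance between worn_disc and hub_left below 0.03 m and distance of cap_right from where it was at the start of the episode above 0.015 m) or (horizontal distance between worn_disc and hub_right below 0.03 m and distance of cap_left from where it was at the start of the episode above 0.015 m)).
It fails at once if a bystander is disturbed (bottle, tape measure or stapler moved over 30 mm) (distance of any of glue_bottle, tape_measure, stapler from where it was at the start of the episode above 0.03 m).
It also fails if it takes over 58 s, if anything falls off the work surface, if the arm or the gripper's body presses on something with over 40 N, if the wrist force passes 120 N, or if a joint passes its speed limit or range.

## Working session

There is one attempt and no reset: what is moved stays moved. The work goes in short steps, Python scripts to look and compute and a tool call to move; the robot and the scene stay as the last step left them, time stands still between calls to the robot, and variables do not carry over. Pictures are saved under pics/ and viewed, at most 10 in all, crops included, and the job is handed in when it is done.

Besides the shell and the picture viewer there is one more tool, called in YAML: its name, and indented under it one key for each argument. drive_tool: Moves the arm, as the interface text tells. Its arguments: {"type":"object","properties":{"moves":{"type":"string"},"claw":{"type":"number"},"newtons":{"type":"number"}},"required":["moves"]}

```bash
mkdir -p pics
cat > h.py <<'E'
import numpy as np, cv2
from plant import env
def K(c):
    h,w=c["img"].shape[:2]; f=h/2/np.tan(np.radians(c["fovy"])/2); return f
def ray(c,u,v):
    f=K(c); d=np.array([(u-c["cx"])/f,(v-c["cy"])/f]); r=d.copy()
    for _ in range(30): r=d/(1+c["k1"]*(r@r))
    P=np.array(c["pose"]); return P[:3,3],P[:3,:3]@np.array([r[0],r[1],1])
def at_z(c,u,v,z):
    o,d=ray(c,u,v); return o+d*(z-o[2])/d[2]
def proj(c,p):
    P=np.array(c["pose"]); q=P[:3,:3].T@(np.array(p,float)-P[:3,3]); s=q[:2]/q[2]
    return K(c)*s*(1+c["k1"]*(s@s))+[c["cx"],c["cy"]]
def tri(c1,p1,c2,p2):
    A=[];b=[];
    o1,d1=ray(c1,*p1);o2,d2=ray(c2,*p2);
    s=np.linalg.lstsq(np.c_[d1,-d2],o2-o1,rcond=None)[0]
    a=o1+d1*s[0];e=o2+d2*s[1];return (a+e)/2,np.linalg.norm(a-e)
def save(c,n,box=None,s=1):
    i=c["img"][:,:,::-1]
    if box: i=i[box[1]:box[3],box[0]:box[2]]
    cv2.imwrite("pics/"+n,cv2.resize(i,None,fx=s,fy=s,interpolation=cv2.INTER_CUBIC))
E
cat > a.py <<'E'
from h import *
import pickle
cs={n:env.camera(n) for n in("scene","top")}
pickle.dump(cs,open("c0.pkl","wb"))
for n,c in cs.items():
    save(c,n+"0.png"); print(n,c["fovy"],c["cx"],c["cy"],c["k1"],np.round(c["pose"],3).tolist())
    for t in["sander","pin_head","cap_left","worn_disc","fresh_disc","mallet","mallet_grip","glue_bottle","tape_measure","stapler"]:
        print(t,[(np.round(r["extent"]).astype(int).tolist(),round(r["confidence"],2)) for r in env.recognise(t,c)][:3])
s=env.observe();print(s,env.grip_depth)
E
python3 a.py
```

```text
scene 50.018573445587684 326.9788637621909 194.7964847994271 -0.06158876976308845 [[0.584, -0.451, 0.675, -224.383], [-0.812, -0.322, 0.487, -553.709], [-0.002, -0.833, -0.554, 747.855], [0.0, 0.0, 0.0, 1.0]]
sander [([313, 216, 128, 69], 0.63), ([336, 209, 42, 25], 0.16)]
pin_head []
cap_left [([313, 214, 131, 75], 0.58), ([292, 188, 18, 15], 0.51)]
worn_disc [([288, 193, 37, 23], 0.82), ([456, 280, 19, 51], 0.39)]
fresh_disc [([338, 211, 42, 25], 0.7)]
mallet [([394, 265, 39, 43], 0.67), ([456, 279, 18, 44], 0.62)]
mallet_grip [([457, 281, 26, 51], 0.88), ([394, 267, 36, 42], 0.74)]
glue_bottle [([226, 178, 15, 43], 0.85)]
tape_measure [([437, 237, 23, 23], 0.75)]
stapler [([477, 257, 32, 37], 0.81)]
top 53.328195674493756 320.4536723131998 196.24224055946746 0.02168702486126437 [[-0.057, -0.907, 0.418, 51.246], [-0.998, 0.054, -0.019, 9.765], [-0.006, -0.418, -0.908, 1265.021], [0.0, 0.0, 0.0, 1.0]]
sander [([277, 213, 13, 20], 0.64), ([300, 217, 108, 69], 0.6)]
pin_head []
cap_left [([277, 214, 16, 18], 0.49)]
worn_disc [([276, 216, 39, 36], 0.63)]
fresh_disc [([323, 207, 39, 34]
[... 351 characters left out ...]
ock': 1.1, 'joint_positions': array([ 9.36881667e-01,  2.45083298e-01,  1.55779391e+00, -9.99952985e-07,
        1.33871739e+00, -1.74106801e-01]), 'dq': array([-0.00046207,  0.00058019,  0.00012747, -0.00041247,  0.00089034,
       -0.00066037]), 'effort': array([ 4.70717150e-04, -4.15825796e+01, -3.14879680e+01,  6.85595325e-02,
        2.88298825e-02, -1.30513413e-05]), 'eef_pos': array([288.45910939, 582.49804366, 205.46922527]), 'tool_rot': array([ 2.27883870e-01,  9.73688319e-01, -1.08227602e-06,  6.64708320e-08]), 'ft_force': array([-0.71112036,  0.0591582 , -0.70095048]), 'torque': array([-0.00073093, -0.0351955 ,  0.01680396]), 'gripper_force': 0.0, 'width': 0.9971499416499755} 18.8
```

Run:
```python
from h import *
import pickle
cs=pickle.load(open("c0.pkl","rb"))
a=cs["scene"]["img"][150:330,200:520];b=cs["top"]["img"][140:300,180:480]
f=lambda i:cv2.resize(i[:,:,::-1],None,fx=2.5,fy=2.5,interpolation=cv2.INTER_CUBIC)
cv2.imwrite("pics/sc.png",f(a));cv2.imwrite("pics/tc.png",f(b))
```

```text
(no output)
```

View pics/sc.png

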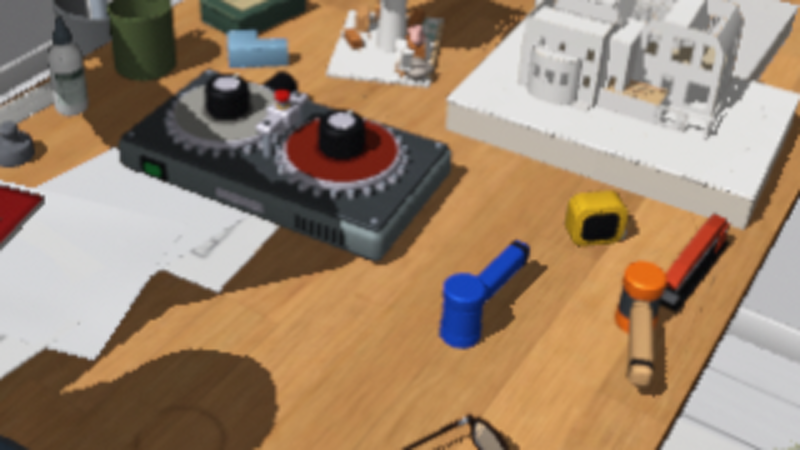

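View pics/tc.png

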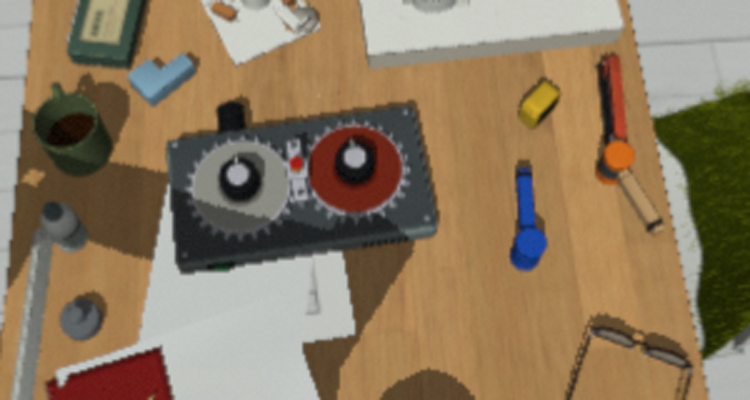

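```bash
cat > m.py <<'E'
from h import *
import pickle
cs=pickle.load(open("c0.pkl","rb"))
def blobs(c,lo,hi,box,mn=3):
    x0,y0,x1,y1=box
    h=cv2.cvtColor(c["img"],cv2.COLOR_RGB2HSV)[y0:y1,x0:x1]
    m=cv2.inRange(h,np.array(lo),np.array(hi))
    n,l,st,ce=cv2.connectedComponentsWithStats(m)
    return [(st[i].tolist(),(ce[i]+[x0,y0]).round(2).tolist()) for i in np.argsort(-st[1:,4])+1 if st[i,4]>=mn][:4]
B={"scene":{"pin":(300,180,325,200),"mal":(440,250,475,310),"capL":(275,173,308,200),"capR":(322,188,352,216)},
"top":{"pin":(290,195,306,212),"mal":(410,190,450,235),"capL":(262,196,290,225),"capR":(308,188,336,218)}}
for n,c in cs.items():
    b=B[n]
    print(n,"pin",blobs(c,(0,150,120),(8,255,255),b["pin"]))
    print("orange",blobs(c,(9,190,200),(16,255,255),b["mal"]),)
    print("bright orange",blobs(c,(5,190,225),(16,255,255),b["mal"]),)
    for k in("capL","capR"):
        print(k,"white",blobs(c,(0,0,140),(180,60,255),b[k]),"black",blobs(c,(0,0,0),(180,255,60),b[k]))
def big(n,box,s):
    x0,y0,x1,y1=box; return cv2.resize(cs[n]["img"][y0:y1,x0:x1,::-1],(400,400*(y1-y0)//(x1-x0)),interpolation=cv2.INTER_NEAREST)
a=big("scene",(435,245,485,310),8);b=big("top",(405,165,455,230),8)
cv2.imwrite("pics/z.png",np.hstack([a,b]))
E
python3 m.py
```

```text
scene pin [([10, 6, 6, 5, 20], [312.35, 187.6])]
orange [([10, 5, 17, 12, 152], [457.53, 260.16]), ([8, 27, 3, 6, 12], [449.17, 279.33])]
bright orange [([11, 5, 14, 11, 123], [457.42, 259.9])]
capL white [([0, 12, 7, 13, 50], [277.9, 190.06]), ([21, 18, 12, 9, 43], [303.35, 196.6]), ([11, 7, 9, 6, 37], [290.24, 182.84]), ([25, 10, 8, 7, 24], [303.83, 185.62])] black [([7, 7, 20, 18, 235], [290.88, 190.28]), ([31, 10, 2, 2, 3], [306.67, 183.33])]
capR white [([10, 6, 10, 7, 47], [336.53, 197.36])] black [([0, 6, 30, 20, 316], [336.95, 204.86])]
top pin [([6, 8, 5, 5, 19], [298.16, 205.05])]
orange [([13, 7, 10, 10, 75], [427.52, 201.67])]
bright orange []
capL white [([9, 10, 8, 8, 48], [274.6, 209.4]), ([19, 0, 9, 7, 21], [285.38, 199.43]), ([0, 4, 4, 13, 17], [263.47, 205.35]), ([10, 1, 4, 3, 6], [273.17, 197.83])] black [([6, 7, 17, 18, 154], [276.09, 212.88])]
capR white [([10, 11, 8, 8, 49], [321.53, 202.43])] black [([6, 7, 16, 19, 175], [322.03, 205.25])]
```

View pics/z.png

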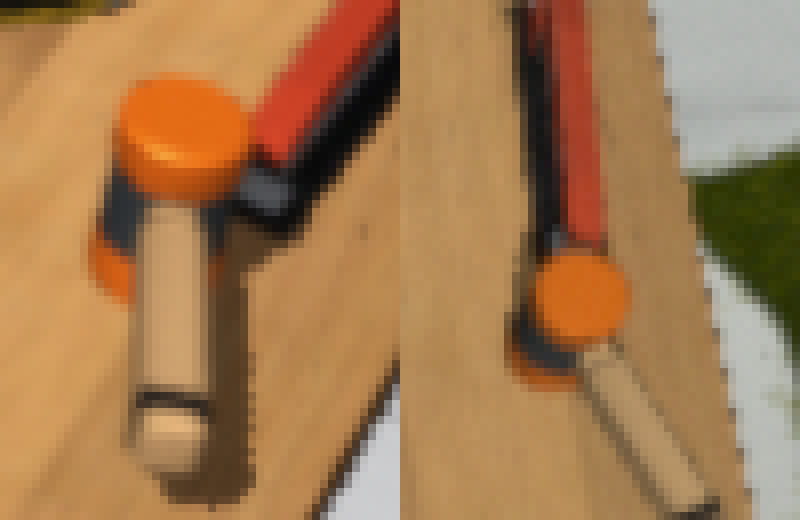

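```bash
cat > m2.py <<'E'
from h import *
import pickle
cs=pickle.load(open("c0.pkl","rb"));S,T=cs["scene"],cs["top"]
pr=lambda n,x:print(n,*[np.round(i,1) for i in x])
pr("pin",tri(S,(312.35,187.6),T,(298.16,205.05)))
pr("capL",tri(S,(290.24,182.84),T,(274.6,209.4)))
pr("capR",tri(S,(336.53,197.36),T,(321.53,202.43)))
pr("head",tri(S,(457.7,259),T,(427.5,202)))
h=at_z(T,427.5,202,64); h2=at_z(S,457.7,258.7,64);pr("h",(h,h2))
for u,v in((430.6,208.75),(442.5,228.5),):pr("hand T",[at_z(T,u,v,47)])
for u,v in((435+172/8,245+205/8),(435+175/8,245+390/8)):pr("hand S",[at_z(S,u,v,47)])
pr("blue",[at_z(T,180+530/2.5,140+243/2.5,64),at_z(T,180+525/2.5,140+170/2.5,47)])
for n,u,v in(("stap top near",605+0,245),("stap top far",560,165)):
  pr(n,[at_z(T,405+(u-400)/8,165+v/8,44)])
pr("stapler far",[at_z(T,180+608/2.5,140+58/2.5,44)])
pr("edge",[at_z(T,405+330/8,165+440/8,0),at_z(T,405+260/8,165+50/8,0)])
# sander corners top z50
for u,v in((168,145),(415,105),(437,230),(180,268)):pr("corner",[at_z(T,180+u/2.5,140+v/2.5,50)])
pr("tape",[at_z(T,180+540/2.5,140+100/2.5,52)])
E
python3 m2.py
```

```text
pin [554.2  58.  113.4] 0.1
capL [548.  132.9 104.5] 1.0
capR [562.6 -16.4 105.5] 0.7
head [ 560.  -364.    68.7] 1.3
h [ 561.5 -364.9   64. ] [ 567.1 -362.7   64. ]
hand T [ 543.9 -376.3   47. ]
hand T [ 473.  -402.6   47. ]
hand S [ 545.6 -371.3   47. ]
hand S [ 476.4 -399.9   47. ]
blue [ 447.4 -232.7   64. ] [ 554.5 -243.    47. ]
stap top near [ 592.6 -385.6   44. ]
stap top far [ 631. -373.   44.]
stapler far [ 718.  -381.2   44. ]
edge [ 518.8 -436.7    0. ] [ 706.1 -440.8    0. ]
corner [617.8 230.3  50. ]
corner [ 657.9 -105.3   50. ]
corner [ 476.4 -118.4   50. ]
corner [445.  211.7  50. ]
tape [ 654.3 -275.7   52. ]
```

```bash
cat > g.py <<'E'
import sys
from h import *
def go(x,y,z,yaw=None):
    s=env.observe(); p=s["eef_pos"]; from scipy.spatial.transform import Rotation as R
    M=R.from_quat(s["tool_rot"]).as_matrix(); d=M.T@(np.array([x,y,z])-p)/40
    cur=np.degrees(np.arctan2(M[1,1],M[0,1])); r=0 if yaw is None else -((yaw-cur+180)%360-180)/10
    print("t",round(s["clock"],2),"yaw_y",round(cur,1),"pos",p.round(1),"j",s["joint_positions"].round(2),"F",s["ft_force"].round(1),"Tq",s["torque"].round(2),"tilt",M[:,2].round(3),"w",round(s["width"],3),round(s["gripper_force"],1))
    print("MOVE",d.round(3),"roll",round(r,2))
if __name__=="__main__": go(*map(float,sys.argv[1:]))
E
python3 g.py 520 -381 150 -67
```

```text
t 1.1 yaw_y 63.7 pos [288.5 582.5 205.5] j [ 0.94  0.25  1.56 -0.    1.34 -0.17] F [-0.7  0.1 -0.7] Tq [-0.   -0.04  0.02] tilt [-0. -0. -1.] w 0.997 0.0
MOVE [-15.877 -19.017   1.387] roll 13.07
```

drive_tool:
  moves: "-15.88 -19.02 0 13.07;-15.88 -19.02 0 13.07;-15.88 -19.02 0 13.07;-15.88 -19.02 0 13.07;-15.88 -19.02 0 13.07;-15.88 -19.02 0 13.07;-15.88 -19.02 0 13.07;-15.88 -19.02 0 13.07;-15.88 -19.02 0 13.07;-15.88 -19.02 0 13.07;-15.88 -19.02 0 13.07;-15.88 -19.02 0 13.07"
  claw: 0.6

```text
clock: 2.6
eef_pos: [464.0, -149.0, 205.9]
tool_rot: [0.978, 0.211, 0.001, 0.0]
ft_force: [1.3, 0.5, -0.4]
width: 0.598
gripper_force: 0.0
```

```bash
python3 g.py 520 -381 120 -67
```

```text
t 2.6 yaw_y -65.6 pos [ 464.  -149.   205.9] j [-0.54 -0.15  1.96  0.    1.32  0.6 ] F [ 1.3  0.5 -0.4] Tq [-0.04  0.02 -0.09] tilt [ 0.001 -0.    -1.   ] w 0.598 0.0
MOVE [-1.117  5.859  2.151] roll 0.14
```

drive_tool:
  moves: "-1.12 5.86 1.5 0.14;-1.12 5.86 1.5 0.14;-1.12 5.86 1.5 0.14;-1.12 5.86 1.5 0.14;-1.12 5.86 1.5 0.14;-1.12 5.86 1.5 0.14"

```text
clock: 3.35
eef_pos: [521.0, -378.0, 145.4]
tool_rot: [0.979, 0.202, -0.0, -0.0]
ft_force: [0.1, 0.7, -0.7]
width: 0.595
gripper_force: 0.0
```

```bash
cat > v.py <<'E'
import sys
from h import *
import pickle
n,cam,x0,y0,x1,y1=sys.argv[1],sys.argv[2],*map(int,sys.argv[3:7])
c=env.camera(cam);pickle.dump(c,open(n+".pkl","wb"))
save(c,n+".png",(x0,y0,x1,y1),780/(x1-x0))
E
python3 v.py pre scene 410 230 500 295; python3 g.py 520 -381 17 -67
```

```text
t 3.4 yaw_y -66.6 pos [ 521.3 -377.5  146. ] j [-0.8   0.29  1.62  0.    1.23  0.36] F [ 0.2 -0.2  1. ] Tq [-0.08  0.14  0.08] tilt [ 0. -0. -1.] w 0.596 0.0
MOVE [-0.064  0.067  3.224] roll 0.04
```

View pics/pre.png

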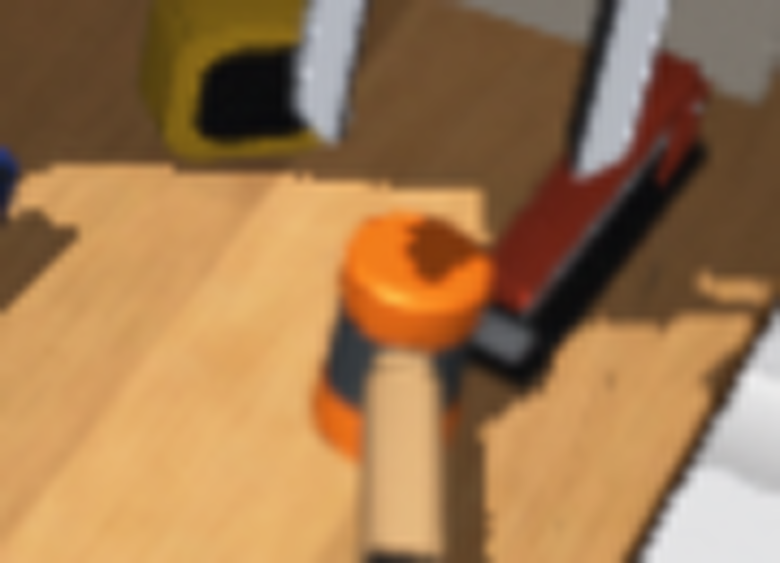

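drive_tool:
  moves: "-0.06 0.06 1.5 0;-0.06 0.06 2.4 0;-0.06 0.06 3.0 0;-0.06 0.06 3.22 0;-0.06 0.06 3.22 0"

```text
clock: 4.03
eef_pos: [520.3, -381.0, 17.5]
tool_rot: [0.979, 0.203, 0.0, 0.0]
ft_force: [-0.4, -0.7, -0.4]
width: 0.597
gripper_force: 0.0
```

drive_tool:
  moves: "0 0 0 0;0 0 0 0;0 0 0 0;0 0 0 0;0 0 0 0"
  claw: 0
  newtons: 60

```text
clock: 4.65
eef_pos: [520.0, -381.8, 17.0]
tool_rot: [0.979, 0.202, 0.0, 0.0]
ft_force: [-0.3, -0.4, 1.9]
width: 0.209
gripper_force: 58.9
```

drive_tool:
  moves: "0 0 0 0;0 0 -0.5 0;0 0 -1.5 0;0 0 -2.5 0;0 0 -3.5 0;0 0 -4.5 0;0 0 -4.5 0"

```text
clock: 5.52
eef_pos: [521.4, -382.9, 201.2]
tool_rot: [0.979, 0.202, 0.002, 0.003]
ft_force: [0.2, -0.5, -3.2]
width: 0.211
gripper_force: 58.9
```

```bash
cat > a2.py <<'E'
from h import *
import pickle
cs={n:env.camera(n) for n in("scene","top")}
pickle.dump(cs,open("c1.pkl","wb"))
for n,c in cs.items():
    h=cv2.cvtColor(c["img"],cv2.COLOR_RGB2HSV); m=cv2.inRange(h,np.array((8,190,90)),np.array((17,255,255)))
    k,l,st,ce=cv2.connectedComponentsWithStats(m)
    print(n,[(st[i].tolist(),ce[i].round(1).tolist()) for i in range(1,k) if st[i,4]>12])
    q=proj(c,env.observe()["eef_pos"]);print(q)
    x,y=int(q[0])-50,int(q[1])-30
    cs[n]=cv2.resize(c["img"][y:y+75,x:x+75,::-1],(390,390),interpolation=cv2.INTER_CUBIC);print(x,y)
cv2.imwrite("pics/held.png",np.hstack([cs["scene"],cs["top"]]))
E
python3 a2.py;python3 g.py 513 40 180
```

```text
scene [([470, 191, 10, 15, 110], [474.7, 198.5]), ([176, 239, 13, 4, 13], [182.0, 240.5])]
[467.96268837 227.73755375]
417 197
top []
[445.99112392 196.73598663]
395 166
t 5.62 yaw_y -66.7 pos [ 519.2 -380.8  195.4] j [-0.81  0.24  1.58 -0.    1.32  0.35] F [-0.6  0.2 -4.7] Tq [-0.09  0.35 -0.02] tilt [-0.001  0.001 -1.   ] w 0.21 58.9
MOVE [ 4.027 -9.72   0.399] roll 0
```

View pics/held.png

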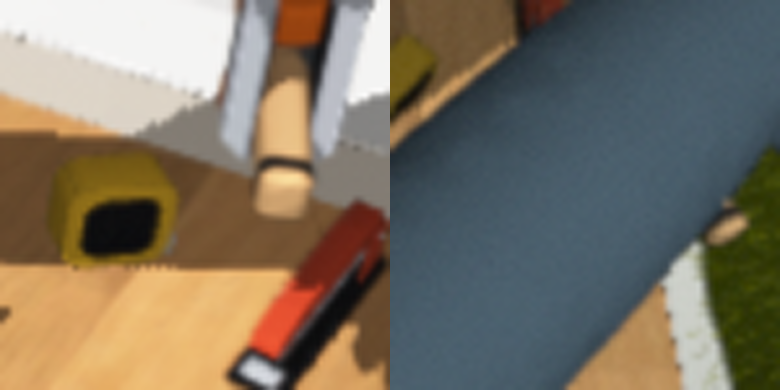

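Run:
```python
from h import *
import pickle
cs=pickle.load(open("c1.pkl","rb"));S,T=cs["scene"],cs["top"]
p,e=tri(S,(471.4,234.5),T,(460,209.3));print(p,e,(p-[519.2,-380.8,0])[:2]@np.array([.918,.396]),(p-[519.2,-380.8,0])[:2]@np.array([-.396,.918]))
```

```text
[ 466.24070967 -402.68675759  222.48122992] 0.3994812762824919 -57.28378453041272 0.8798355083734961
```

Run:
```python
from h import *
import pickle
cs=pickle.load(open("c1.pkl","rb"));S=cs["scene"]
t=np.array([519.2,-380.8,214.2]);ux=np.array([.918,.396,0]);uz=np.array([0,0,1.])
for th in(0,4,8,12):
  a=np.radians(th);X=ux*np.cos(a)-uz*np.sin(a);Z=uz*np.cos(a)+ux*np.sin(a)
  for L in(45,52):
    print(th,L,*[proj(S,q).round(1) for q in(t+X*L+Z*28,t+X*(L+20)+Z*28,t+X*(L-20)+Z*28,t+X*(L-20)+Z*10,t+X*(L-110),t+X*(L-110)-11*Z)])
c=S["img"][182:215,462:490];h=cv2.cvtColor(c,cv2.COLOR_RGB2HSV)
print(h[:,12,:].tolist())
cv2.imwrite("pics/hz.png",cv2.resize(S["img"][175:250,450:500,::-1],(500,750)[:2] and (400,600),interpolation=cv2.INTER_NEAREST))
```

```text
0 45 [470.8 197.5] [470.3 192.4] [471.4 202.8] [469.8 209.8] [471.4 240.3] [470.3 244.6]
0 52 [470.6 195.7] [470.1 190.7] [471.2 200.9] [469.6 207.9] [471.2 238. ] [470.2 242.3]
4 45 [470.5 198.3] [469.8 193.8] [471.1 203. ] [469.6 210.3] [471.8 238.4] [470.8 243. ]
4 52 [470.2 196.7] [469.6 192.2] [470.9 201.3] [469.4 208.6] [471.6 236.4] [470.6 241. ]
8 45 [470.1 199.2] [469.4 195.2] [470.9 203.3] [469.5 210.9] [472.2 236.5] [471.2 241.3]
8 52 [469.9 197.8] [469.1 193.9] [470.7 201.8] [469.2 209.4] [471.9 234.6] [470.9 239.5]
12 45 [469.8 200.1] [469.  196.8] [470.7 203.6] [469.3 211.5] [472.7 234.4] [471.7 239.5]
12 52 [469.5 198.9] [468.7 195.6] [470.4 202.4] [469.  210.2] [472.3 232.8] [471.3 237.8]
[[102, 14, 92], [111, 25, 72], [110, 40, 58], [115, 31, 50], [165, 10, 49], [20, 49, 62], [16, 36, 78], [13, 64, 96], [10, 136, 105], [10, 197, 114], [11, 217, 121], [11, 226, 130], [11, 228, 133], [11, 226, 134], [11, 228, 134], [11, 229, 135], [11, 226, 148], [11, 226, 158], [11, 228, 154], [11, 229, 150], [11, 228, 150], [11, 231, 149], [11, 227, 146], [11, 201, 117], [11, 123, 79], [15, 100, 79], [15, 112, 98], [15, 118, 110], [15, 121, 112], [16, 121, 120], [16, 120, 166], [16, 115, 210], [17, 114, 221]]
```

View pics/hz.png

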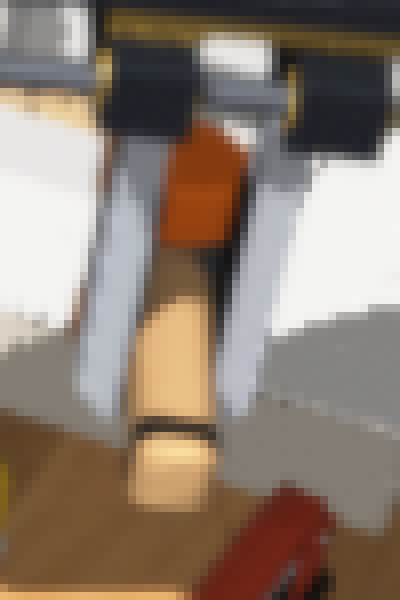

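```bash
python3 g.py 505.5 37 195 -67
```

```text
t 5.62 yaw_y -66.7 pos [ 519.2 -380.8  195.4] j [-0.81  0.24  1.58 -0.    1.32  0.35] F [-0.6  0.2 -4.7] Tq [-0.09  0.35 -0.02] tilt [-0.001  0.001 -1.   ] w 0.21 58.9
MOVE [ 3.825 -9.727  0.025] roll 0.03
```

drive_tool:
  moves: "0.4 -1 0 0;1.0 -2.4 0 0;1.5 -3.8 0 0;2 -5.2 0 0;2.6 -6.6 0 0;3.1 -8 0 0;3.5 -9 0 0;3.83 -9.73 0 0;3.83 -9.73 0 0;3.83 -9.73 0.6 0;3.83 -9.73 1 0;3.83 -9.73 1 0"

```text
clock: 7.12
eef_pos: [504.5, 36.1, 154.0]
tool_rot: [0.979, 0.202, -0.003, -0.001]
ft_force: [-0.2, -0.5, -3.2]
width: 0.21
gripper_force: 58.9
```

```bash
python3 g.py 505.5 37 132 -67
cat > a3.py <<'E'
from h import *
import sys
o=[]
for n in("scene","top"):
    c=env.camera(n);q=proj(c,[554,58,113]);x,y=int(q[0])-38,int(q[1])-38;print(n,x,y,q.round(1))
    o.append(cv2.resize(c["img"][y:y+75,x:x+75,::-1],(400,400),interpolation=cv2.INTER_CUBIC))
cv2.imwrite("pics/"+sys.argv[1],np.hstack(o))
E
python3 a3.py over.png
```

```text
t 7.12 yaw_y -66.7 pos [504.5  36.1 154. ] j [-0.15 -0.04  1.96 -0.    1.22  1.01] F [-0.2 -0.5 -3.2] Tq [-0.08  0.27  0.02] tilt [-0.005  0.001 -1.   ] w 0.21 58.9
MOVE [ 0.033 -0.009  0.551] roll 0.03
scene 274 149 [312.3 187.7]
top 260 167 [298.2 205.2]
```

View pics/over.png

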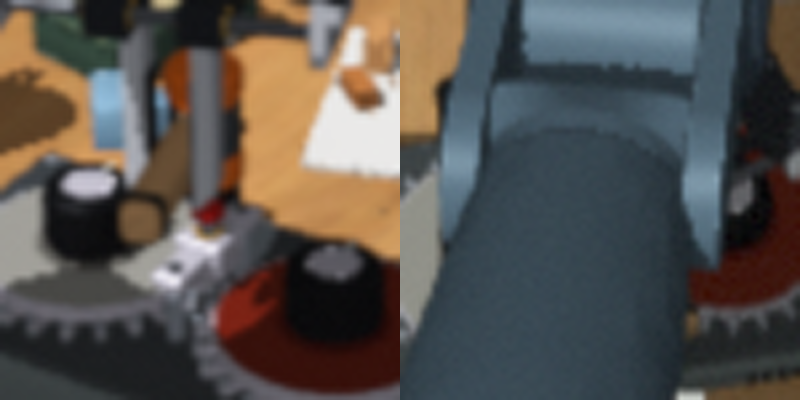

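```bash
python3 - <<'E'
from h import *
c=env.camera("scene")
for L in(45,50,53,58):
  b=np.array([504.5+.918*L,36.1+.397*L,137]);r=ray(c,312,187)[1];s=np.array([r[1],-r[0],0]);s/=np.linalg.norm(s)
  print(L,b.round(),[((proj(c,b+[0,0,z]+20*k*s)-[274,149])*5.333).round().tolist() for z in(0,64) for k in(1,-1)])
E
python3 g.py 505.5 37 126 -67
```

```text
45 [546.  54. 137.] [[240.0, 175.0], [160.0, 177.0], [238.0, 64.0], [156.0, 66.0]]
50 [550.  56. 137.] [[242.0, 170.0], [163.0, 172.0], [240.0, 59.0], [159.0, 61.0]]
53 [553.  57. 137.] [[243.0, 167.0], [164.0, 169.0], [242.0, 57.0], [160.0, 58.0]]
58 [558.  59. 137.] [[245.0, 162.0], [167.0, 164.0], [244.0, 52.0], [163.0, 54.0]]
t 7.28 yaw_y -66.7 pos [506.8  36.1 157.2] j [-0.15 -0.04  1.96 -0.    1.22  1.01] F [ 0.3  0.  -2.6] Tq [-0.06  0.25  0.05] tilt [ 0.001 -0.    -1.   ] w 0.211 58.9
MOVE [-0.021 -0.034  0.779] roll 0.03
```

drive_tool:
  moves: "0 0 0.5 0;0 0 0.5 0;0 0 0.95 0;0 0 0.95 0;0 0 0.95 0"

```text
clock: 7.9
eef_pos: [507.2, 36.4, 119.4]
tool_rot: [0.979, 0.202, 0.001, 0.0]
ft_force: [0.2, -0.2, 1.2]
width: 0.202
gripper_force: 60.0
```

```bash
python3 g.py 505.5 37 126 -67
```

```text
t 7.9 yaw_y -66.7 pos [507.2  36.4 119.4] j [-0.15  0.01  1.98 -0.    1.15  1.01] F [ 0.2 -0.2  1.2] Tq [-0.1  -0.03 -0.02] tilt [ 0.002 -0.    -1.   ] w 0.202 60.0
MOVE [-0.032 -0.031 -0.165] roll 0.03
```

drive_tool:
  moves: "0 0 0.1 0;0 0 0.15 0;0 0 0.15 0"

```text
clock: 8.28
eef_pos: [506.8, 35.6, 116.0]
tool_rot: [0.979, 0.203, -0.0, 0.001]
ft_force: [-11.8, -3.1, 20.0]
width: 0.204
gripper_force: 60.0
```

```bash
python3 a3.py press.png; python3 g.py 505.5 37 126 -67
```

```text
scene 274 149 [312.3 187.7]
top 260 167 [298.2 205.2]
t 8.38 yaw_y -66.6 pos [506.8  35.6 116. ] j [-0.15  0.01  1.99 -0.    1.14  1.01] F [-12.9  -3.9  19.8] Tq [-0.35  1.75  0.03] tilt [-0.    -0.002 -1.   ] w 0.212 60.0
MOVE [-0.017 -0.044 -0.251] roll 0.04
```

View pics/press.png

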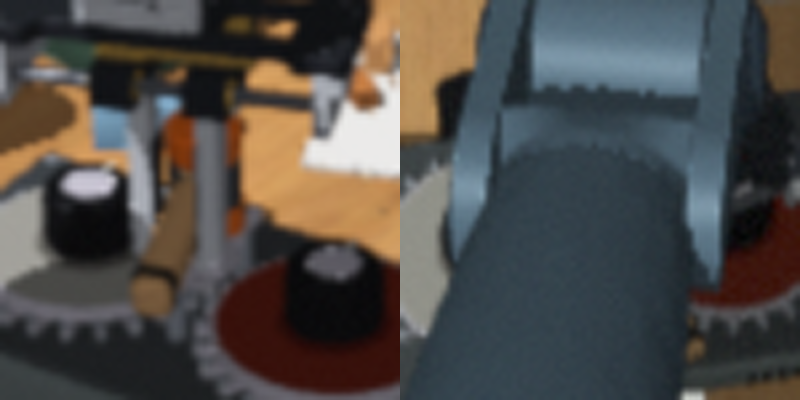

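drive_tool:
  moves: "0 0 -0.5 0;0 0 -1.2 0;0 0 -2 0;0 0 -2 0"

```text
clock: 8.88
eef_pos: [507.5, 36.4, 194.4]
tool_rot: [0.979, 0.202, 0.002, 0.001]
ft_force: [0.4, -0.8, -3.8]
width: 0.208
gripper_force: 60.0
```

```bash
python3 g.py 507 -172 195 -85
```

```text
t 8.88 yaw_y -66.7 pos [507.5  36.4 194.4] j [-0.15 -0.08  1.93  0.    1.29  1.01] F [ 0.4 -0.8 -3.8] Tq [-0.05  0.25  0.02] tilt [ 0.004 -0.001 -1.   ] w 0.208 60.0
MOVE [-2.077  4.779 -0.012] roll 1.83
```

drive_tool:
  moves: "-0.4 1 0 0.5;-1 2.2 0 1;-1.5 3.4 0 1.83;-2.08 4.78 0 1.83;-2.08 4.78 0 1.83;-2.08 4.78 1 1.83;-2.08 4.78 2 1.83;-2.08 4.78 2.5 1.83;-2.08 4.78 2.5 1.83"

```text
clock: 10.0
eef_pos: [503.2, -169.5, 89.1]
tool_rot: [0.999, 0.045, -0.003, -0.002]
ft_force: [-0.5, 0.6, -3.9]
width: 0.21
gripper_force: 60.0
```

```bash
cat > p.py <<'E'
from h import *
from m import blobs,B
S,T=env.camera("scene"),env.camera("top")
a=blobs(S,(0,150,70),(8,255,255),(302,178,324,202));b=blobs(T,(0,150,70),(8,255,255),(289,195,308,214));print(a,b)
for s in a[:2]:
  for t in b[:2]: print(tri(S,s[1],T,t[1]))
print([proj(c,[554.2,58,z]).round(1).tolist() for c in(S,T) for z in(113,104)])
i=[cv2.resize(c["img"][y:y+75,x:x+75,::-1],(400,400),interpolation=cv2.INTER_CUBIC) for c,x,y in((S,350,205),(T,340,170))]
cv2.imwrite("pics/place.png",np.hstack(i))
E
python3 p.py | tail -6; python3 g.py 507 -172 17 -85
```

```text
bright orange []
capL white [([9, 10, 8, 8, 48], [274.6, 209.4]), ([19, 0, 9, 7, 21], [285.38, 199.43]), ([0, 4, 4, 13, 17], [263.47, 205.35]), ([10, 1, 4, 3, 6], [273.17, 197.83])] black [([6, 7, 17, 18, 154], [276.09, 212.88])]
capR white [([10, 11, 8, 8, 49], [321.53, 202.43])] black [([6, 7, 16, 19, 175], [322.03, 205.25])]
[([9, 11, 5, 4, 17], [312.88, 190.59])] [([8, 9, 4, 4, 13], [298.38, 205.62])]
(array([556.67008545,  58.03198678, 102.40835109]), np.float64(0.6959711208054298))
[[312.4, 187.7], [312.5, 190.5], [298.2, 205.1], [298.3, 206.2]]
t 10.1 yaw_y -84.9 pos [ 505.6 -171.2   92.4] j [-0.54  0.11  1.93  0.    1.1   0.94] F [ 0.8 -0.8 -3.1] Tq [-0.02  0.33 -0.02] tilt [-0.001  0.    -1.   ] w 0.208 60.0
MOVE [0.034 0.024 1.886] roll 0.01
```

View pics/place.png

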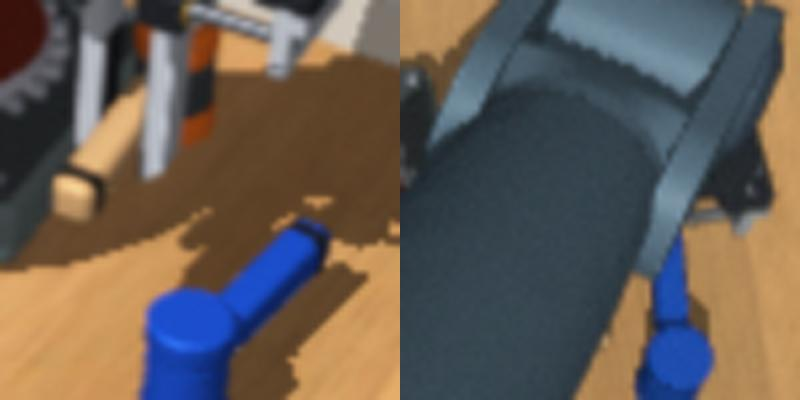

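drive_tool:
  moves: "0.03 0.02 0.8 0;0.03 0.02 1.4 0;0.03 0.02 1.7 0;0.03 0.02 1.8 0;0.03 0.02 1.8 0"

```text
clock: 10.72
eef_pos: [507.7, -173.0, 21.5]
tool_rot: [0.999, 0.044, 0.001, 0.0]
ft_force: [-0.3, 0.9, -2.9]
width: 0.21
gripper_force: 60.0
```

```bash
python3 g.py 507 -172 17 -85
```

```text
t 10.72 yaw_y -85.0 pos [ 507.7 -173.    21.5] j [-0.54  0.23  1.95  0.    0.96  0.94] F [-0.3  0.9 -2.9] Tq [-0.09  0.31  0.07] tilt [ 0.001 -0.001 -1.   ] w 0.21 60.0
MOVE [-0.014 -0.027  0.113] roll 0.0
```

drive_tool:
  moves: "0 0 0.1 0;0 0 0.1 0;0 0 0.15 0;0 0 0.15 0"

```text
clock: 11.22
eef_pos: [506.8, -172.6, 14.5]
tool_rot: [0.999, 0.044, -0.0, -0.0]
ft_force: [0.6, -0.8, -3.3]
width: 0.206
gripper_force: 60.0
```

drive_tool:
  moves: "0 0 0 0;0 0 0 0;0 0 0 0;0 0 0 0;0 0 0 0"
  claw: 0.45

```text
clock: 11.85
eef_pos: [507.0, -172.7, 14.7]
tool_rot: [0.999, 0.044, 0.0, 0.0]
ft_force: [-0.4, -0.1, 0.4]
width: 0.45
gripper_force: 0.0
```

drive_tool:
  moves: "0 0 0 0;0 0 -1 0;0 0 -2 0;0 0 -3 0;0 0 -4 0;0 0 -4 0"

```text
clock: 12.6
eef_pos: [509.0, -173.9, 178.5]
tool_rot: [0.999, 0.044, 0.003, 0.002]
ft_force: [0.3, 0.1, -0.2]
width: 0.452
gripper_force: 0.0
```

```bash
python3 g.py 547.5 132.8 180 10
```

```text
t 12.6 yaw_y -85.0 pos [ 509.  -173.9  178.5] j [-0.54  0.    1.87  0.    1.26  0.94] F [ 0.3  0.1 -0.2] Tq [0.01 0.1  0.  ] tilt [ 0.007 -0.004 -1.   ] w 0.452 0.0
MOVE [ 1.632 -7.552 -0.06 ] roll -9.5
```

drive_tool:
  moves: "0.4 -1.5 0 -1;0.8 -3 0 -2;1.2 -4.5 0 -3;1.63 -6 0 -4;1.63 -7.55 0 -5;1.63 -7.55 0 -6;1.63 -7.55 0 -7;1.63 -7.55 0 -8;1.63 -7.55 0 -9;1.63 -7.55 0 -9.5;1.63 -7.55 0 -9.5"
  claw: 0.85

```text
clock: 13.98
eef_pos: [544.5, 133.9, 173.0]
tool_rot: [0.643, 0.766, -0.001, -0.001]
ft_force: [-0.5, 0.0, -0.0]
width: 0.851
gripper_force: 0.0
```

```bash
python3 g.py 547.5 132.8 74 10
python3 - <<'E'
from h import *
i=[]
for n,p in(("scene",[555,-172,20]),("top",[548,133,100])):
    c=env.camera(n);q=proj(c,p);x,y=int(q[0])-38,int(q[1])-38
    i.append(cv2.resize(c["img"][y:y+75,x:x+75,::-1],(400,400),interpolation=cv2.INTER_CUBIC))
cv2.imwrite("pics/mal.png",np.hstack(i))
E
```

```text
t 13.97 yaw_y 10.0 pos [544.5 133.9 173. ] j [ 0.04  0.07  1.81  0.    1.26 -0.14] F [-0.5  0.  -0. ] Tq [-0.08 -0.   -0.02] tilt [-0.003 -0.    -1.   ] w 0.851 0.0
MOVE [-0.04   0.076  2.475] roll -0.0
```

View pics/mal.png

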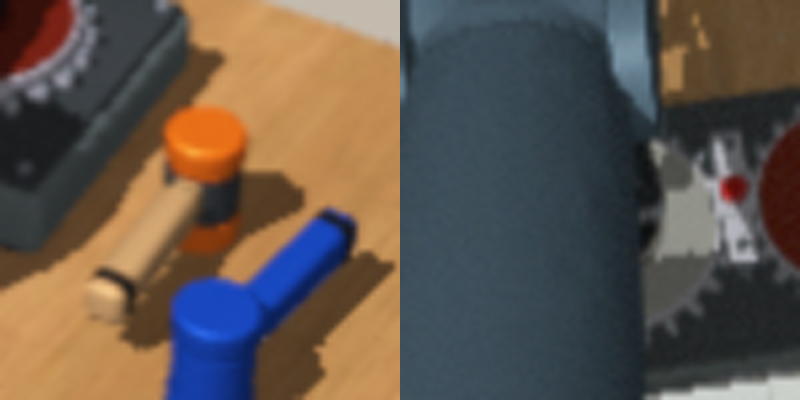

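drive_tool:
  moves: "0 0 0.6 0;0 0.03 1.3 0;0 0.03 1.8 0;0 0.03 2.2 0;0 0.03 2.4 0;0 0.03 2.4 0;0 0.03 2.4 0"

```text
clock: 14.95
eef_pos: [547.3, 134.1, 79.5]
tool_rot: [0.643, 0.766, 0.001, 0.001]
ft_force: [0.2, -0.2, -0.6]
width: 0.847
gripper_force: 0.0
```

drive_tool:
  moves: "0 0 0 0;0 0 0 0;0 0 0 0;0 0 0 0;0 0 0 0"
  claw: 0
  newtons: 28

```text
clock: 15.58
eef_pos: [550.9, 134.9, 79.7]
tool_rot: [0.643, 0.766, 0.005, 0.004]
ft_force: [13.3, 4.2, -8.3]
width: 0.532
gripper_force: 27.9
```

```bash
python3 g.py 547.5 132.8 74 10
```

```text
t 15.57 yaw_y 10.0 pos [550.9 134.9  79.7] j [ 0.04  0.2   1.86  0.    1.07 -0.14] F [13.3  4.2 -8.3] Tq [ 0.77 -2.43  0.04] tilt [ 0.012  0.002 -1.   ] w 0.532 27.9
MOVE [-0.037 -0.095  0.141] roll -0.0
```

drive_tool:
  moves: "0 0.1 0 0;0 0.1 0 0;0 0.1 0 0"

```text
clock: 15.95
eef_pos: [551.2, 134.9, 79.4]
tool_rot: [0.643, 0.766, 0.001, 0.001]
ft_force: [1.3, 0.6, 3.9]
width: 0.53
gripper_force: 28.0
```

```bash
python3 g.py 547.5 132.8 74 10
```

```text
t 15.95 yaw_y 10.0 pos [551.2 134.9  79.4] j [ 0.04  0.2   1.86  0.    1.08 -0.14] F [1.3 0.6 3.9] Tq [ 0.28 -0.21  0.02] tilt [ 0.002  0.    -1.   ] w 0.53 28.0
MOVE [-0.037 -0.101  0.134] roll 0.0
```

drive_tool:
  moves: "0 0 0 -0.5;0 0 0 -1;0 0 0 -1.5;0 0 0 -2;0 0 0 -2"

```text
clock: 16.58
eef_pos: [550.7, 134.8, 79.2]
tool_rot: [0.5, 0.866, 0.0, 0.0]
ft_force: [-0.6, 1.2, 5.1]
width: 0.532
gripper_force: 28.0
```

```bash
python3 g.py 551 134.9 74 30
```

```text
t 16.57 yaw_y 30.0 pos [550.7 134.8  79.2] j [ 0.04  0.2   1.86 -0.    1.08 -0.48] F [-0.6  1.2  5.1] Tq [0.07 0.16 0.01] tilt [ 0.001 -0.    -1.   ] w 0.532 28.0
MOVE [-0.001  0.008  0.13 ] roll 0.0
```

drive_tool:
  moves: "0 0 -0.02 -0.8;0 0 -0.03 -1.6;0 0 -0.05 -2.4;0 0 -0.06 -3.2;0 0 -0.06 -3.2"

```text
clock: 17.2
eef_pos: [548.4, 135.4, 79.3]
tool_rot: [0.243, 0.97, 0.0, -0.002]
ft_force: [-2.4, 3.4, -3.7]
width: 0.528
gripper_force: 28.0
```

```bash
python3 g.py 551 134.9 74 30
```

```text
t 17.2 yaw_y 61.8 pos [548.4 135.4  79.3] j [ 0.04  0.2   1.86  0.    1.09 -1.04] F [-2.4  3.4 -3.7] Tq [ 0.86  0.38 -0.5 ] tilt [-0.005  0.001 -1.   ] w 0.528 28.0
MOVE [-0.064  0.021  0.131] roll 3.18
```

drive_tool:
  moves: "0 0 0 -0.4;0 0 0 -0.8;0 0 0 -0.8"

```text
clock: 17.58
eef_pos: [547.3, 135.3, 79.3]
tool_rot: [0.176, 0.984, 0.0, -0.004]
ft_force: [-6.6, 3.4, 0.2]
width: 0.534
gripper_force: 29.1
```

```bash
python3 g.py 551 134.9 74 30
```

```text
t 17.57 yaw_y 69.7 pos [547.3 135.3  79.3] j [ 0.04  0.2   1.86  0.    1.09 -1.18] F [-6.6  3.4  0.2] Tq [ 0.62  1.11 -1.05] tilt [-0.008  0.001 -1.   ] w 0.534 29.1
MOVE [-0.091  0.022  0.131] roll 3.97
```

drive_tool:
  moves: "0 0 0 0.8;0 0 0 1.6;0 0 0 2.4;0 0 0 2.4"

```text
clock: 18.08
eef_pos: [548.0, 135.4, 79.6]
tool_rot: [0.375, 0.927, -0.001, -0.003]
ft_force: [-5.1, 3.4, -1.4]
width: 0.535
gripper_force: 27.9
```

```bash
python3 g.py 551 134.9 74 30
```

```text
t 18.07 yaw_y 45.9 pos [548.  135.4  79.6] j [ 0.04  0.2   1.86  0.    1.09 -0.76] F [-5.1  3.4 -1.4] Tq [0.67 0.85 0.01] tilt [-0.006  0.    -1.   ] w 0.535 27.9
MOVE [-0.063  0.042  0.139] roll 1.59
```

drive_tool:
  moves: "0 0 0 0.8;0 0 0 1.6;0 0 0 2.4;0 0 0 2.4"

```text
clock: 18.58
eef_pos: [549.6, 136.6, 81.0]
tool_rot: [0.56, 0.828, 0.001, -0.002]
ft_force: [-4.0, 7.4, 2.6]
width: 0.531
gripper_force: 28.0
```

```bash
python3 g.py 551 134.9 74 30
```

```text
t 18.57 yaw_y 21.9 pos [549.6 136.6  81. ] j [ 0.04  0.2   1.86  0.    1.09 -0.34] F [-4.   7.4  2.6] Tq [ 1.47  0.52 -0.02] tilt [-0.002  0.003 -1.   ] w 0.531 28.0
MOVE [-0.053  0.018  0.174] roll -0.81
```

drive_tool:
  moves: "0 0 0 0.8;0 0 -0.03 1.6;0 0 -0.05 2.4;0 0 -0.06 3.0;0 0 -0.06 3.0"

```text
clock: 19.2
eef_pos: [551.1, 137.5, 83.5]
tool_rot: [0.756, 0.655, 0.003, -0.001]
ft_force: [2.7, 12.1, -1.4]
width: 0.533
gripper_force: 28.1
```

```bash
python3 g.py 551 134.9 74 30
```

```text
t 19.2 yaw_y -8.2 pos [551.1 137.5  83.5] j [0.04 0.2  1.86 0.01 1.09 0.18] F [ 2.7 12.1 -1.4] Tq [ 2.16 -0.4   0.03] tilt [ 0.003  0.005 -1.   ] w 0.533 28.1
MOVE [-0.065  0.006  0.238] roll -3.82
```

drive_tool:
  moves: "0.06 0 0 0.6;0.06 0 -0.03 1.2;0.06 0 -0.05 1.8;0.06 0 -0.05 1.8"

```text
clock: 19.7
eef_pos: [552.4, 137.4, 85.9]
tool_rot: [0.849, 0.529, 0.002, 0.001]
ft_force: [3.5, 2.1, -1.8]
width: 0.531
gripper_force: 27.9
```

```bash
python3 g.py 551 134.9 74 30
```

```text
t 19.7 yaw_y -26.1 pos [552.4 137.4  85.9] j [ 0.04  0.2   1.85 -0.    1.09  0.5 ] F [ 3.5  2.1 -1.8] Tq [ 0.5  -0.72  0.1 ] tilt [ 0.004  0.    -1.   ] w 0.531 27.9
MOVE [-0.073 -0.005  0.298] roll -5.61
```

drive_tool:
  moves: "0 0 -0.1 0;0 0 -0.2 0;0 0 -0.3 0;0 0 -0.3 0"

```text
clock: 20.2
eef_pos: [550.9, 136.8, 97.5]
tool_rot: [0.848, 0.53, -0.0, 0.0]
ft_force: [0.4, 0.1, -1.2]
width: 0.531
gripper_force: 27.8
```

```bash
python3 g.py 551 134.9 180 30
```

```text
t 20.2 yaw_y -26.0 pos [550.9 136.8  97.5] j [ 0.04  0.18  1.85 -0.    1.12  0.5 ] F [ 0.4  0.1 -1.2] Tq [-0.07 -0.06 -0.01] tilt [ 0.    -0.001 -1.   ] w 0.531 27.8
MOVE [-0.043  0.025 -2.061] roll -5.6
```

drive_tool:
  moves: "0 0 -0.5 0;0 0 -1.2 0;0 0 -1.9 0;0 0 -2.5 0;0 0 -2.5 0;0 0 -2.5 0;0 0 -2.5 0;0 0 -2.5 0"

```text
clock: 21.2
eef_pos: [550.3, 137.1, 196.4]
tool_rot: [0.848, 0.53, -0.001, -0.0]
ft_force: [-0.5, -0.6, -1.2]
width: 0.536
gripper_force: 27.8
```

```bash
python3 g.py 551 134.9 180 30; python3 p.py | tail -3
python3 - <<'E'
from h import *
from m import blobs
S,T=env.camera("scene"),env.camera("top")
print(blobs(S,(0,0,110),(180,60,255),(322,185,352,216)),blobs(T,(0,0,110),(180,60,255),(308,188,336,218)))
b=blobs(S,(0,0,0),(180,255,60),(270,120,320,190));print(b)
s=env.observe();print(s["width"],s["gripper_force"],s["dq"].round(3))
for z in(180-8+19+10,):print(proj(S,[551,137,z]))
E
```

```text
t 21.2 yaw_y -26.0 pos [550.3 137.1 196.4] j [ 0.04  0.06  1.78 -0.    1.3   0.5 ] F [-0.5 -0.6 -1.2] Tq [-0.05  0.07  0.02] tilt [-0.002 -0.    -1.   ] w 0.536 27.8
MOVE [-0.041  0.041  0.41 ] roll -5.6
[([8, 10, 5, 5, 19], [312.37, 190.21])] [([8, 9, 4, 4, 13], [298.38, 205.62])]
(array([555.38011883,  58.22562627, 104.47133273]), np.float64(1.6138588625954025))
[[312.4, 187.7], [312.5, 190.5], [298.2, 205.1], [298.3, 206.2]]
scene pin [([10, 6, 6, 5, 20], [312.35, 187.6])]
orange [([10, 5, 17, 12, 152], [457.53, 260.16]), ([8, 27, 3, 6, 12], [449.17, 279.33])]
bright orange [([11, 5, 14, 11, 123], [457.42, 259.9])]
capL white [([0, 12, 7, 13, 50], [277.9, 190.06]), ([21, 18, 12, 9, 43], [303.35, 196.6]), ([11, 7, 9, 6, 37], [290.24, 182.84]), ([25, 10, 8, 7, 24], [303.83, 185.62])] black [([7, 7, 20, 18, 235], [290.88, 190.28]), ([31, 10, 2, 2, 3], [306.67, 183.33])]
capR white [([10, 6, 10, 7, 47], [336.53, 197.36])] black [([0, 6, 30, 20, 316], [336.95, 204.86])]
top pin [([6, 8, 5, 5, 19], [298.16, 205.05])]
orange [([13, 7, 10, 10, 75], [427.52, 201.67])]
bright orange []
capL white [([9, 10, 8, 8, 48], [274.6, 209.4]), ([19, 0, 9, 7, 21], [285.38, 199.43]), ([0, 4, 4, 13, 17], [263.47, 205.35]), ([10, 1, 4, 3, 6], [273.17, 197.83])] black [([6, 7, 17, 18, 154], [276.09, 212.88])]
capR white [([10, 11, 8, 8, 49], [321.53, 202.43])] black [([6, 7, 16, 19, 175], [322.03, 205.25])]
[] []
[([10, 8, 40, 35, 466], [296.74, 152.79]), ([36, 59, 12, 10, 71], [312.42, 183.32]), ([0, 0, 13, 7, 65], [275.6, 122.6]), ([20, 65, 3, 3, 5], [291.0, 186.0])]
0.528901539876384 27.81412549316883 [-0.001 -0.002 -0.002  0.002 -0.    -0.001]
[287.86776302 151.82622285]
```

```bash
python3 -c "
from plant import env
print(env.finish_job())"
```

```text
the job is handed in; nothing more can be done
None
```

I handed the job in at about 21 s; the judge returned no verdict. The pin measures down (about 104 mm), the mallet is back on the desk clear of the sander, and the left cap above the grey disc is held about 185 mm up. That cap has a left-hand thread (loosened clockwise). The right cap was not touched, but it was in shadow at the end, so I couldn't recheck its seat by camera, and I did not recheck the bystanders after leaving them.

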